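# Wedge the rocking readout console steady

## Task

The grey readout console rocks because the foot under its yellow-dotted corner is too short: press down on the yellow dot and feel the corner dip, then push the orange wedge, flat on the bench and thin edge first, squarely under that foot until it is snug without jacking the console up. Press the yellow dot again, firmly, to make sure that it no longer rocks (push the wedge in further if it does), and finish clear with the wedge left in place. Use fingertips only: never pinch or lift the wedge or the console, do not shove the console out of its place, and leave everything else alone.

Things in the scene. Friction and masses are not known exactly. Their poses are not given: they have to be found in the camera images.
- console: light grey flat case 200 (x) x 160 (y) x 40 mm on four 18 mm domed feet at x +-80, y +-60 mm; 1.2 to 2.2 kg. Origin: centre, at bench level; case underside 14, top 54 mm above it. The screw foot at x -80, y +60 ends 4 to 9 mm (hidden, varies) above the bench. It rests level on the other three; 1 to 2 N down on the yellow dot tips it over the diagonal until the short foot lands.
- loose_corner (a point): the yellow dot (22 mm across) on the console's top face, straight above the short screw foot; 54 mm above the bench.
- wedge: orange metal wedge flat on the bench, 100 mm long (x), 50 wide (y); 1.5 mm thick at its thin +x edge, rising evenly to 16.5 mm at the square back; 0.12 kg. Starts at the console's +y side, thin edge 10 to 45 mm short of the case, roughly facing the short foot. Origin: centre of underside. Slides at about 1 N; resistance rises steeply once it bears on the foot; it does not slip back.
- wedge_tip (a point): middle of the wedge's thin edge, at bench level.
- wedge_back (a point): middle of the wedge's upright back face (50 mm wide, 16.5 mm high), 8 mm above the bench; this is the face to push.
- ring_gauge: plain steel ring lying flat, 48 mm across, 16 mm high; stands near the wedge. Bystander; origin at the centre of its underside.
- v_block: dark steel V-block 50 x 40 x 32 mm. Bystander; origin at the centre of its underside.
- can_a: aluminium sample can with a blue band, 66 mm across, 100 mm high. Bystander; origin at the centre of its underside.
- can_b: aluminium sample can with a green band, 66 mm across, 100 mm high. Bystander; origin at the centre of its underside.
- brass_weight: brass knobbed weight, 40 mm across, 50 mm high. Bystander; origin at the centre of its underside.
- screwdriver: screwdriver lying on the bench. Bystander; origin under the middle of it.
Mind the look-alikes: they are no part of the job. Of the things like the wedge, leave any that is brown or turquoise; of the rest the smaller one is meant.

How it is judged:
By the outcome, as a careful person would: the job done as asked, in the order asked, and still so for the second after the job is handed in, with the robot touching nothing.
It also fails if it takes over 61 s, if anything falls off the work surface, if the arm or the gripper's body presses on something with over 40 N, if the wrist force passes 120 N, or if a joint passes its speed limit or range.

## Robot

A 6-joint arm with a two-finger parallel gripper is mounted at the origin on the work surface. World frame = base frame: x ahead of the robot, y to its left, z up, the work surface at z = 0. Lengths are in m, angles in degrees, forces in N, time in s.
With the tool pointing down it reaches from about 0.4 to 0.825 m from the base axis. Payload 7 kg.
Tool frame: the origin (TCP) lies midway between the tips of the shut fingers; the grasp point (between the pads) lies 19 mm behind it; z points along the fingers, y is the direction in which the jaws open and shut (so a half turn about z gives the same grasp; the last joint's range is limited). The gripper opens to 88 mm and grips with 3 to 60 N. Pads are 19 mm wide; open, the fingers measure 130 mm over their backs; the gripper's body (78 mm by 193 mm) begins 47 mm behind the grasp point.
Start: joints at [-58.379, 20.546, 0.682, 0, -70.136, -16.507], TCP at [0.176, -0.652, 0.227] pointing down, gripper open.
Joint ranges: [-176.03, 176.03], [-82.01, 121.73], [-58.28, 71.71], [-173.87, 95.51], [-174.79, -0.11], [-173.66, 173.66]. Speed limits (degrees/s): [136.94, 136.94, 172.46, 180, 180, 180].

## Interface

Orientations are given as [roll, pitch, yaw] about the fixed x, y, z axes, in that order (R = Rz(yaw) Ry(pitch) Rx(roll)).
In Python, from plant import sensors, cams, job gives the robot as it stands.
- The arm moves only by the tool move_arm, never from a script. Its argument "commands" is a list of rows, each a list of 7 numbers: the finger opening in cm, from 0 to 8.76, then the shift along the tool's x, y, z in cm, then the turn, a rotation vector about the tool's x, y, z in rad. In form: [[hand, x, y, z, wx, wy, wz], ...]. A call has exactly 8 rows; each row is the pose to reach, as a shift and turn from the pose commanded when the call began, along the tool's axes at that moment; what a row does not reach only later rows make up. A row lasts 1/8 s, in which the tool goes at most 62.5 mm and 10.7 degrees, less where a joint would pass 70% of its speed; a pose out of reach is approached as far as the arm can. A call with a gripper value outside its range is refused whole. The fingers move at their own pace and stop on an object; the grip force is fixed at half the most. Time passes only in rows, so rows that repeat a pose let the fingers close, or fill a call up. It gives the time, the measured TCP pose, the force and the opening at its end, in the units of the state.
- sensors.get_obs(): the state, without advancing time (a new reading comes with each control period).
- cams.snapshot(name): name is "scene" or "top"; returns a dict with "frame" (384x512x3 uint8, red, green, blue), "camera_matrix" (3x3 intrinsics, pixels), "dist_coeffs" ([k1, k2, p1, p2, k3] as OpenCV has them; the pictures are not rectified), "R" (3x3) and "t" (3): a world point X has camera coordinates R X + t. Camera axes: x right, y down, z forward; pixel columns grow to the right and rows downward; lengths in m; the calibration is good to about 2 mm. A picture is of the moment at which its call begins. There is no depth.
- job.close_job(): hands the job in, once; it reports no verdict.
The state is a dict: "clock": time; "joint_pos": joint angles; "qvel": joint speeds; "tau": joint torques, N m; "tool_pos": TCP position; "orientation": TCP orientation; "force": force on the tool from outside, world axes, zero at the start; "moment": the same for the moment, N m; "opening": finger opening in m.
Only numpy, scipy, OpenCV 4.12 (cv2) and the standard library are available. Lean on these libraries where they do the work, as an engineer would, in place of code of your own. Each camera call takes 0.05 s, during which the arm holds its last target.

## Working session

There is one attempt and no reset: what is moved stays moved. The work goes in short steps, Python scripts to look and compute and a tool call to move; the robot and the scene stay as the last step left them, time stands still between calls to the robot, and variables do not carry over. Pictures are saved under pics/ and viewed, and the job is handed in when it is done.

Besides the shell and the picture viewer there is one more tool, called after "Call:" by a JSON object that holds its "method" and its "body", one argument or row to a line. move_arm: Moves the arm, as the interface text tells. Its arguments: {"type":"object","properties":{"commands":{"type":"array"}},"required":["commands"]}

```bash
ls; mkdir -p pics
python3 - <<'E'
from plant import sensors, cams
import cv2,pickle
o=sensors.get_obs();print(o)
for n in("scene","top"):
    s=cams.snapshot(n);cv2.imwrite(f"pics/{n}0.png",s["frame"][:,:,::-1]);pickle.dump(s,open(f"{n}0.pkl","wb"))
    print(n,s["camera_matrix"],s["dist_coeffs"],s["R"],s["t"])
E
```

```text
pics
{'clock': 0.0, 'joint_pos': array([-5.83789008e+01,  2.05914167e+01,  6.34189677e-01, -2.02061809e-02,
       -7.01355215e+01, -1.65051813e+01]), 'qvel': array([-0.02999127, -0.10429383,  0.05088918,  0.08623106,  0.07884694,
        0.03385883]), 'tau': array([ 7.59967352e-04, -5.82717168e+01,  2.93048912e+01,  6.99686229e+00,
        6.63730607e-03, -1.76099911e-04]), 'tool_pos': array([ 0.17585142, -0.65118894,  0.22562578]), 'orientation': array([ 1.79905676e+02, -8.14022959e-03, -1.64890957e+02]), 'force': array([-0.12167396,  0.88461564,  0.75263078]), 'moment': array([ 0.01134909, -0.0244413 , -0.01883632]), 'opening': 0.08774621229282364}
scene [[371.16053497   0.         255.63393638]
 [  0.         371.16053497 190.55527965]
 [  0.           0.           1.        ]] [0.02678064 0.         0.         0.         0.        ] [[ 0.45975048  0.88803766  0.004314  ]
 [ 0.48896729 -0.24908461 -0.83598316]
 [-0.74130998  0.38645306 -0.54873814]] [-0.20334209 -0.2094569   1.34798694]
top [[411.97899012   0.         251.71678762]
 [  0.         411.97899012 189.48349405]
 [  0.           0.           1.        ]] [-0.06334566  0.          0.          0.          0.        ] [[ 0.0140238  -0.99976369 -0.01660989]
 [-0.99256681 -0.01191064 -0.12111671]
 [ 0.12089026  0.01818494 -0.9924993 ]] [-0.03129194  0.50592108  1.08563748]
```

View pics/scene0.png

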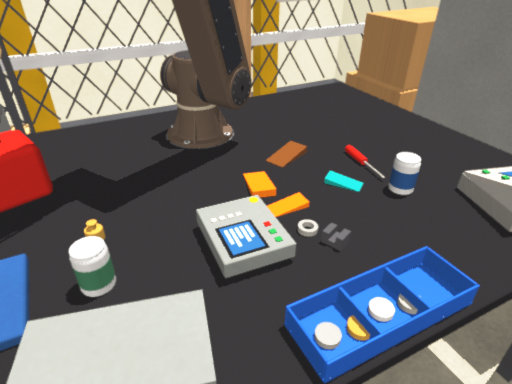

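View pics/top0.png

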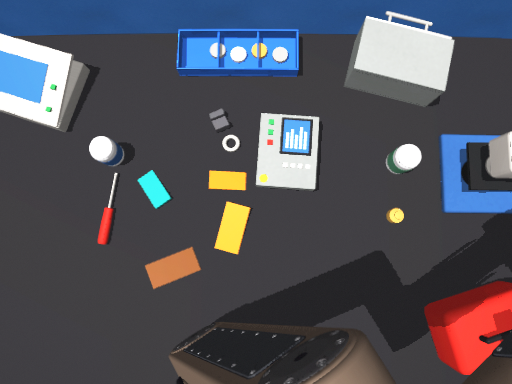

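```bash
cat > h.py <<'E'
import numpy as np,cv2,pickle
def load(n): return pickle.load(open(n,"rb"))
def back(s,px,z):
    p=cv2.undistortPoints(np.array(px,float).reshape(-1,1,2),s["camera_matrix"],s["dist_coeffs"]).reshape(-1,2)
    d=np.c_[p,np.ones(len(p))]@s["R"]; c=-s["R"].T@s["t"]
    return c+d*((z-c[2])/d[:,2])[:,None]
def proj(s,X):
    return cv2.projectPoints(np.array(X,float).reshape(-1,1,3),cv2.Rodrigues(s["R"])[0],s["t"],s["camera_matrix"],s["dist_coeffs"])[0].reshape(-1,2)
E
python3 - <<'E'
from h import *
for n,(x,y,w,h) in (("top",(190,90,150,170)),("scene",(180,130,170,150))):
    s=load(n+"0.pkl");c=s["frame"][y:y+h,x:x+w,::-1]
    cv2.imwrite(f"pics/{n}crop0.png",cv2.resize(c,None,fx=3.4,fy=3.4,interpolation=cv2.INTER_CUBIC))
s=load("top0.pkl");hsv=cv2.cvtColor(s["frame"],cv2.COLOR_RGB2HSV)
m=cv2.inRange(hsv,(8,150,120),(35,255,255))
n,l,st,ce=cv2.connectedComponentsWithStats(m)
for i in range(1,n):
    if st[i,4]>15:
        r=cv2.minAreaRect(np.argwhere(l==i)[:,::-1].astype(np.float32))
        print(st[i],ce[i],r, np.round(back(s,cv2.boxPoints(r),0.0)[:,:2],4).tolist(), hsv[l==i].mean(0))
E
```

```text
[208 170  39  20 683] [227.02928258 179.96339678] ((227.09503173828125, 180.00454711914062), (37.386207580566406, 18.455280303955078), 2.726311206817627) [[0.5118, 0.098], [0.5639, 0.0969], [0.56, -0.008], [0.508, -0.0064]] [ 23.02781845 193.13762811 252.83601757]
[260 175   7   7  38] [263.21052632 177.84210526] ((263.0, 178.0), (6.0, 6.0), 90.0) [[0.5511, -0.0467], [0.5512, -0.0635], [0.5343, -0.0637], [0.5341, -0.0469]] [ 30.         165.89473684 255.        ]
[ 214  202   37   52 1219] [232.04429861 227.40278917] ((232.01661682128906, 227.43777465820312), (24.993276596069336, 48.89148712158203), 14.931418418884277) [[0.3474, 0.0781], [0.478, 0.0462], [0.461, -0.0212], [0.3309, 0.0115]] [ 25.01558655 177.31583265 252.4659557 ]
[387 209   6  13  37] [389.         215.43243243] ((389.5, 215.0), (12.0, 5.0), 90.0) [[0.46, -0.4], [0.4602, -0.4139], [0.4269, -0.4131], [0.4268, -0.3992]] [ 18.67567568 158.94594595 175.48648649]
[ 146  247   55   41 1209] [172.65839537 267.29445823] ((172.54437255859375, 267.39349365234375), (24.204809188842773, 51.074867248535156), 67.61986541748047) [[0.2946, 0.2684], [0.3501, 0.1392], [0.2897, 0.1121], [0.2345, 0.2405]] [ 11.93548387 159.83622829 210.43920596]
```

```bash
sleep 0
```

```text
(no output)
```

View pics/topcrop0.png

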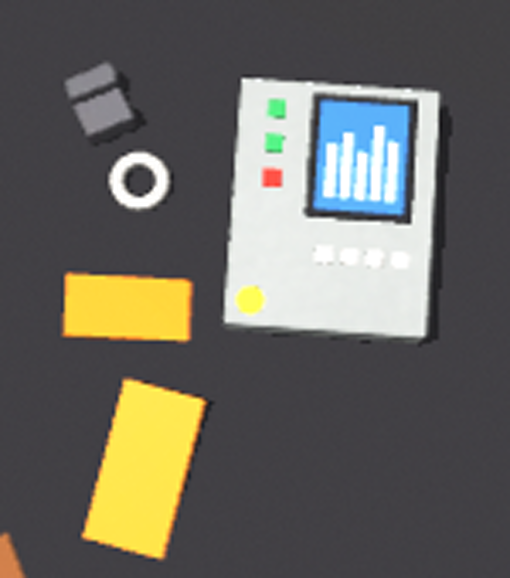

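View pics/scenecrop0.png

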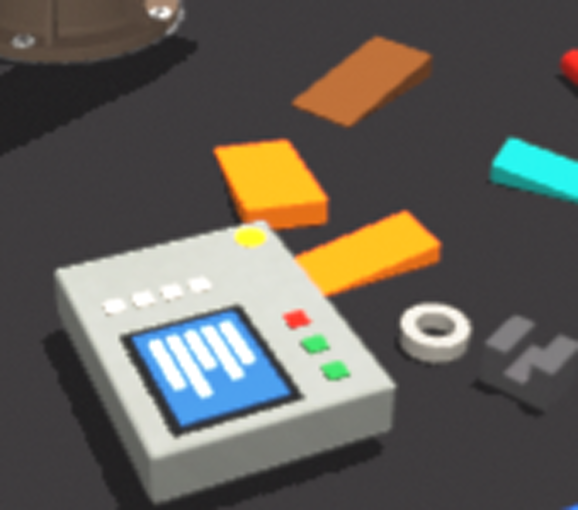

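```bash
cat >> h.py <<'E'
from scipy.optimize import minimize,least_squares
def R2(a): return np.array([[np.cos(a),-np.sin(a)],[np.sin(a),np.cos(a)]])
WL=np.array([[-.05,-.025,0],[-.05,.025,0],[.05,.025,0],[.05,-.025,0],[-.05,-.025,.0165],[-.05,.025,.0165],[.05,.025,.0015],[.05,-.025,.0015]])
def place(P,L):
    X=np.array(L,float).copy();X[:,:2]=X[:,:2]@R2(P[2]).T+P[:2];return X
def hullmask(s,X,k=8):
    p=proj(s,X); h=cv2.convexHull(((p+.5)*k).astype(np.float32))
    m=np.zeros((384*k,512*k),np.uint8);cv2.fillConvexPoly(m,np.round(h).astype(np.int32),1)
    return cv2.resize(m.astype(np.float32),(512,384),interpolation=cv2.INTER_AREA)
def fitsil(s,m,L,P0,roi):
    x,y,w,h=roi
    f=lambda P:np.abs(hullmask(s,place(P,L))[y:y+h,x:x+w]-m[y:y+h,x:x+w]).sum()
    best=minimize(f,P0,method="Nelder-Mead",options=dict(initial_simplex=np.array([P0,P0+np.array([.006,0,0]),P0+np.array([0,.006,0]),P0+np.array([0,0,.08])]),xatol=1e-4,fatol=.1))
    return best.x,best.fun
def softmask(s,kind="wedge"):
    f=s["frame"].astype(np.float32)
    if kind=="wedge": # orange: red-blue
        d=f[:,:,0]-f[:,:,2]; return np.clip(d/180,0,1)
def dotpx(s,roi):
    x,y,w,h=roi;c=s["frame"][y:y+h,x:x+w].astype(float)
    wt=np.clip(np.minimum(c[:,:,0],c[:,:,1])-c[:,:,2]-40,0,None);g=np.mgrid[0:h,0:w]
    return np.array([(g[1]*wt).sum(),(g[0]*wt).sum()])/wt.sum()+[x,y]
E
python3 - <<'E'
from h import *
s=load("top0.pkl")
P,f=fitsil(s,softmask(s),WL,np.array([.537,.045,-np.pi/2]),(202,164,51,32))
print("wedge",P[:2],np.degrees(P[2]),f)
print("tip",place(P,[[.05,0,0]]),"back",place(P,[[-.05,0,.008]]))
c=np.array([[242,78],[440,92],[428,337],[225,323]])/3.4+[190,90]
X=back(s,c,.054);print(X)
L=[[.1,.08,.054],[.1,-.08,.054],[-.1,-.08,.054],[-.1,.08,.054]]
r=least_squares(lambda P:(proj(s,place(P,L))-c).ravel(),[.64,-.11,0]);print("console",r.x[:2],np.degrees(r.x[2]),r.fun)
d=dotpx(s,(256,170,15,16));print("dot top",d,back(s,[d],.054),"from console",place(r.x,[[-.08,.06,.054]]))
s2=load("scene0.pkl");d=dotpx(s2,(247,194,14,10));print("dot scene",d,back(s2,[d],.054))
print(proj(s2,place(r.x,L)),proj(s2,place(P,WL)))
for n,px in(("top",[[231,143]]),("top",[[220,120]])): print(back(load("top0.pkl"),px,.016))
E
```

```text
wedge [0.53536833 0.04460677] -91.2765524773923 25.061805725097656
tip [[ 0.53425442 -0.00538082  0.        ]] back [[0.53648224 0.09459436 0.008     ]]
[[ 0.71332235 -0.04791141  0.054     ]
 [ 0.70351213 -0.20599109  0.054     ]
 [ 0.5064384  -0.19511792  0.054     ]
 [ 0.51555409 -0.03680703  0.054     ]]
console [ 0.60977092 -0.12146425] -3.275716303264793 [-0.21821801 -0.30624218  0.38383438 -0.53865129  0.19120218  0.40516764
 -0.35390026  0.38743934]
dot top [263.10851338 177.75120929] [[ 0.53522186 -0.05499776  0.054     ]] from console [[ 0.53333008 -0.05699101  0.054     ]]
dot scene [253.36164969 199.03910615] [[ 0.53503515 -0.05448807  0.054     ]]
[[295.74892348 241.83931705]
 [223.00673476 264.14017567]
 [193.81069707 208.19774481]
 [256.2658139  192.93314965]] [[298.58055346 196.81138347]
 [308.69059465 206.53810055]
 [274.97075175 216.66068825]
 [265.79186287 206.17386263]
 [298.99725882 191.72884618]
 [309.21819798 201.34732545]
 [274.99035291 216.18326367]
 [265.80295622 205.70615086]]
[[0.63790533 0.0351563  0.016     ]]
[[0.70381822 0.06752524 0.016     ]]
```

Candidates, by pixel in the top view:
- Small orange wedge at (227,180), about 100x50 mm, thin edge facing the console.
- Larger orange wedge at (232,228).
- Brown wedge at (172,267).
- Turquoise wedge at (153,189).

I choose the small orange one at (227,180). The close crops confirm it, with its thick back facing away from the console at (440,250) in the scene crop. The yellow dot is at (263,178).

```bash
cat >> h.py <<'E'
from scipy.spatial.transform import Rotation as Ro
def delta(p0,o0,p1,o1):
    A=Ro.from_euler("xyz",o0,degrees=True);B=Ro.from_euler("xyz",o1,degrees=True)
    return np.round(A.inv().apply(np.array(p1)-p0)*100,2),np.round((A.inv()*B).as_rotvec(),4)
E
python3 - <<'E'
from h import *
print(delta([.176,-.652,.227],[180,0,-164.89],[.535,-.055,.1],[180,0,-93.2]))
print(delta([.176,-.652,.227],[180,0,-164.89],[.445,-.2,.2],[180,0,-93.2]))
E
```

```text
(array([-50.22,  48.28,  12.7 ]), array([ 0.    ,  0.    , -1.2512]))
(array([-37.75,  36.63,   2.7 ]), array([ 0.    ,  0.    , -1.2512]))
```

Call:
{"method": "move_arm", "body": {
  "commands": [
    [0, -3, 2.9, 0, 0, 0, -0.12],
    [0, -7.2, 6.9, 0, 0, 0, -0.28],
    [0, -11.5, 11, 0, 0, 0, -0.44],
    [0, -15.8, 15.1, 0, 0, 0, -0.6],
    [0, -20, 19.2, 0.5, 0, 0, -0.76],
    [0, -24.3, 23.3, 1, 0, 0, -0.92],
    [0, -28.5, 27.4, 1.5, 0, 0, -1.08],
    [0, -32.5, 31.3, 2, 0, 0, -1.24]
  ]
}}

```text
clock: 1.1
tool_pos: [0.4087, -0.2628, 0.2064]
orientation: [-180.0, 0.0, -93.5]
force: [0.4, -1.0, -0.6]
opening: 0.0133
```

```bash
cat >> h.py <<'E'
def app(p0,o0,d,w=(0,0,0)):
    A=Ro.from_euler("xyz",o0,degrees=True)
    return np.array(p0)+A.apply(np.array(d)/100),(A*Ro.from_rotvec(w)).as_euler("xyz",degrees=True)
E
python3 - <<'E'
from h import *
p,o=app([.176,-.652,.227],[180,0,-164.89],[-32.5,31.3,2],[0,0,-1.24]);print(p,o)
print(delta(p,o,[.535,-.055,.075],[180,0,-93.2]))
from plant import sensors
x=sensors.get_obs();print(x["tool_pos"],x["orientation"])
E
```

```text
[ 0.40817317 -0.26510257  0.207     ] [180.          0.        -93.8432334]
(array([-21.81, -11.25,  13.2 ]), array([-0.    ,  0.    , -0.0112]))
[ 0.40868729 -0.26283966  0.20642558] [-1.79988664e+02  3.04488811e-03 -9.35223525e+01]
```

Call:
{"method": "move_arm", "body": {
  "commands": [
    [0, -4.4, -2.25, 2, 0, 0, 0],
    [0, -8.8, -4.5, 4.2, 0, 0, 0],
    [0, -13.2, -6.75, 6.5, 0, 0, -0.011],
    [0, -17.6, -9, 9, 0, 0, -0.011],
    [0, -21.8, -11.25, 12, 0, 0, -0.011],
    [0, -21.8, -11.25, 13.2, 0, 0, -0.011],
    [0, -21.8, -11.25, 13.2, 0, 0, -0.011],
    [0, -21.8, -11.25, 13.2, 0, 0, -0.011]
  ]
}}

```text
clock: 2.1
tool_pos: [0.5348, -0.0555, 0.0752]
orientation: [-180.0, 0.0, -93.3]
force: [-0.4, 0.2, 0.1]
opening: 0.0005
```

Run:
```python
from plant import sensors,cams
import cv2,pickle
from h import *
x=sensors.get_obs();print(x["tool_pos"],x["orientation"],x["force"],x["moment"],x["opening"])
for n in("scene","top"):
    s=cams.snapshot(n);pickle.dump(s,open(f"{n}1.pkl","wb"))
    X,Y=(180,110) if n=="scene" else (190,90)
    cv2.imwrite(f"pics/{n}1.png",cv2.resize(s["frame"][Y:Y+170,X:X+170,::-1],None,fx=3,fy=3,interpolation=cv2.INTER_CUBIC))
```

```text
[ 0.53484288 -0.05547175  0.075246  ] [-1.79966902e+02  2.80359552e-03 -9.32537473e+01] [-0.37509699  0.1741028   0.14393214] [ 0.04405051  0.11520515 -0.00294231] 0.0005131105253451873
```

View pics/scene1.png

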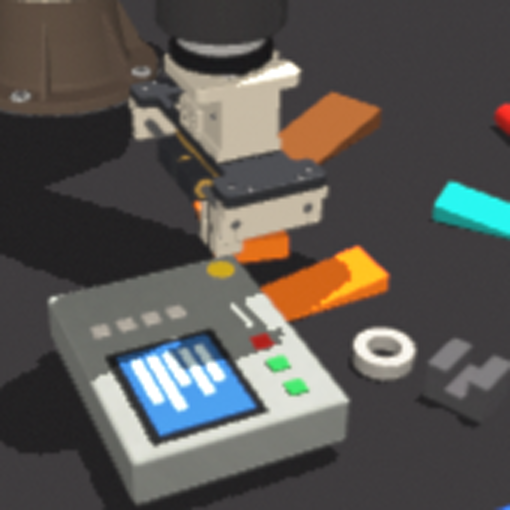

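The picture shows the shut fingertips right above the yellow dot (scene crop at about (220,268)). Next I press gently.

Call:
{"method": "move_arm", "body": {
  "commands": [
    [0, 0, 0, 1, 0, 0, 0],
    [0, 0, 0, 1.7, 0, 0, 0],
    [0, 0, 0, 2.0, 0, 0, 0],
    [0, 0, 0, 2.2, 0, 0, 0],
    [0, 0, 0, 2.3, 0, 0, 0],
    [0, 0, 0, 2.4, 0, 0, 0],
    [0, 0, 0, 2.4, 0, 0, 0],
    [0, 0, 0, 2.4, 0, 0, 0]
  ]
}}

```text
clock: 3.2
tool_pos: [0.5351, -0.0547, 0.0507]
orientation: [-180.0, 0.0, -93.2]
force: [-0.2, 0.4, 1.2]
opening: 0.0003
```

Call:
{"method": "move_arm", "body": {
  "commands": [
    [0, 0, 0, 0.1, 0, 0, 0],
    [0, 0, 0, 0.2, 0, 0, 0],
    [0, 0, 0, 0.2, 0, 0, 0],
    [0, 0, 0, 0.3, 0, 0, 0],
    [0, 0, 0, 0.3, 0, 0, 0],
    [0, 0, 0, 0.3, 0, 0, 0],
    [0, 0, 0, 0.3, 0, 0, 0],
    [0, 0, 0, 0.3, 0, 0, 0]
  ]
}}

```text
clock: 4.2
tool_pos: [0.535, -0.0548, 0.0476]
orientation: [-180.0, -0.0, -93.2]
force: [-0.7, 0.5, 1.5]
opening: 0.0001
```

```bash
cat > snap.py <<'E'
import sys
from plant import sensors,cams
from h import *
def snap(tag,names=("scene","top"),roi=None):
    for n in names:
        s=cams.snapshot(n);pickle.dump(s,open(f"{n}{tag}.pkl","wb"))
        X,Y=(180,110) if n=="scene" else (190,90)
        cv2.imwrite(f"pics/{n}{tag}.png",cv2.resize(s["frame"][Y:Y+170,X:X+170,::-1],None,fx=3,fy=3,interpolation=cv2.INTER_CUBIC))
if __name__=="__main__":
    x=sensors.get_obs();print(x["tool_pos"].round(5),x["orientation"].round(2),x["force"].round(2),x["moment"].round(3));snap(sys.argv[1],sys.argv[2:] or ("scene","top"))
E
python3 snap.py 2 scene
```

```text
[ 0.53498 -0.05479  0.04757] [-180.     -0.    -93.21] [-0.68  0.47  1.53] [ 0.158  0.056 -0.016]
```

View pics/scene2.png

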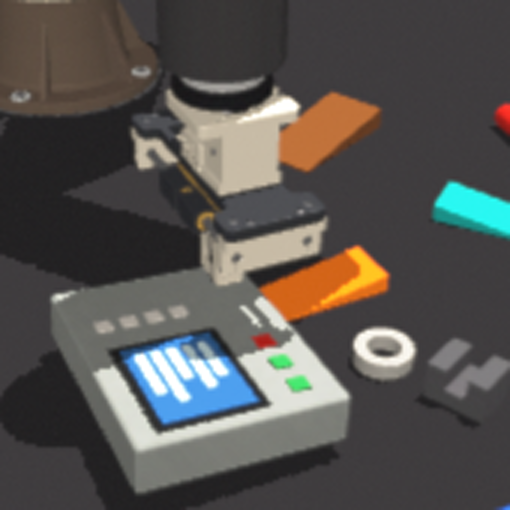

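The fingertips are on the dot and the corner has dipped about 6 mm at roughly 1.5 N. I keep going until it lands.

Call:
{"method": "move_arm", "body": {
  "commands": [
    [0, 0, 0, 0.05, 0, 0, 0],
    [0, 0, 0, 0.1, 0, 0, 0],
    [0, 0, 0, 0.1, 0, 0, 0],
    [0, 0, 0, 0.15, 0, 0, 0],
    [0, 0, 0, 0.15, 0, 0, 0],
    [0, 0, 0, 0.15, 0, 0, 0],
    [0, 0, 0, 0.15, 0, 0, 0],
    [0, 0, 0, 0.15, 0, 0, 0]
  ]
}}

```text
clock: 5.25
tool_pos: [0.535, -0.0547, 0.0461]
orientation: [180.0, 0.0, -93.2]
force: [-1.9, 2.3, 3.0]
opening: 0.0005
```

```bash
python3 -c "
from plant import sensors
x=sensors.get_obs();print(x['tool_pos'],x['force'],x['moment'])"
```

```text
[ 0.53496268 -0.05469357  0.04609684] [-1.85328882  2.26346011  3.04684404] [0.67073595 0.74379002 0.02288888]
```

Call:
{"method": "move_arm", "body": {
  "commands": [
    [0, 0, 0, 0.05, 0, 0, 0],
    [0, 0, 0, 0.08, 0, 0, 0],
    [0, 0, 0, 0.08, 0, 0, 0],
    [0, 0, 0, 0.08, 0, 0, 0],
    [0, 0, 0, 0.08, 0, 0, 0],
    [0, 0, 0, 0.08, 0, 0, 0],
    [0, 0, 0, 0.08, 0, 0, 0],
    [0, 0, 0, 0.08, 0, 0, 0]
  ]
}}

```text
clock: 6.25
tool_pos: [0.535, -0.0546, 0.0458]
orientation: [-180.0, 0.0, -93.2]
force: [-4.0, 2.4, 8.7]
opening: 0.0003
```

```bash
python3 -c "
from plant import sensors
x=sensors.get_obs();print(x['tool_pos'],x['force'],x['moment'])"
```

```text
[ 0.53495089 -0.05463235  0.04576229] [-3.98486611  2.42565803  8.68291045] [ 1.1146851   1.47060675 -0.02089976]
```

Run:
```python
from h import *
p,o=[.535,-.055,.0457],[180,0,-93.2]
for t in([.540,.122,.09],[.540,.122,.005]):print(delta(p,o,t,[180,0,-92]))
```

```text
(array([-17.7 ,   0.49,  -4.43]), array([ 0.    ,  0.    , -0.0209]))
(array([-17.7 ,   0.49,   4.07]), array([ 0.    ,  0.    , -0.0209]))
```

Call:
{"method": "move_arm", "body": {
  "commands": [
    [0, 0, 0, -2, 0, 0, 0],
    [0, -2, 0.1, -4.4, 0, 0, 0],
    [0, -7, 0.3, -4.4, 0, 0, -0.02],
    [0, -12.5, 0.49, -4.4, 0, 0, -0.021],
    [0, -17.7, 0.49, -3.4, 0, 0, -0.021],
    [0, -17.7, 0.49, 0.5, 0, 0, -0.021],
    [0, -17.7, 0.49, 3.2, 0, 0, -0.021],
    [0, -17.7, 0.49, 4.07, 0, 0, -0.021]
  ]
}}

```text
clock: 7.25
tool_pos: [0.539, 0.1217, 0.0028]
orientation: [179.9, -0.1, -92.0]
force: [-0.8, -1.3, -0.2]
opening: 0.0004
```

```bash
python3 snap.py 3
python3 - <<'E'
from h import *
s=load("top3.pkl");s0=load("top0.pkl")
P,f=fitsil(s,softmask(s),WL,np.array([.537,.045,-np.pi/2]),(210,164,41,32))
print("wedge",P[:2],np.degrees(P[2]),f)
d=dotpx(s,(256,170,15,16));print("dot top",d,back(s,[d],.054))
E
```

```text
[0.539   0.12169 0.00276] [ 1.7985e+02 -1.0000e-01 -9.2000e+01] [-0.82 -1.3  -0.23] [0.031 0.098 0.041]
wedge [0.53518162 0.0446739 ] -91.25198422890358 15.488889694213867
dot top [263.27920991 177.61801138] [[ 0.53558534 -0.0554479   0.054     ]]
```

View pics/scene3.png

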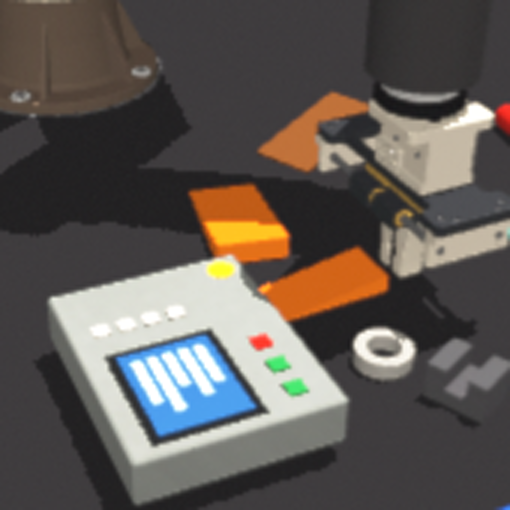

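View pics/top3.png

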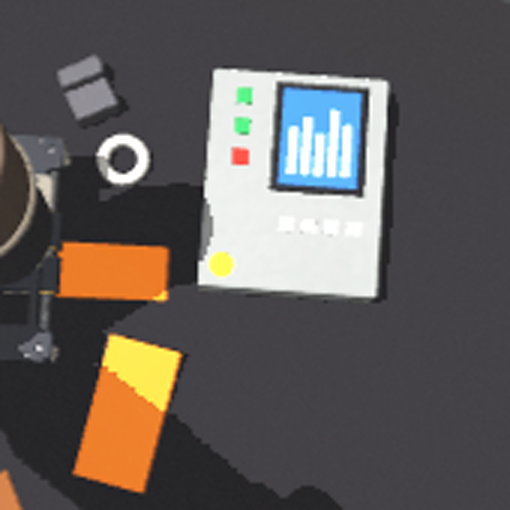

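Call:
{"method": "move_arm", "body": {
  "commands": [
    [0, 1.0, 0, -0.1, 0, 0, 0],
    [0, 1.6, 0, -0.1, 0, 0, 0],
    [0, 2.2, 0, -0.1, 0, 0, 0],
    [0, 3.0, 0, -0.1, 0, 0, 0],
    [0, 3.8, 0, -0.1, 0, 0, 0],
    [0, 4.6, 0, -0.1, 0, 0, 0],
    [0, 5.4, 0, -0.1, 0, 0, 0],
    [0, 6.0, 0, -0.1, 0, 0, 0]
  ]
}}

```text
clock: 8.35
tool_pos: [0.5378, 0.0617, 0.0055]
orientation: [180.0, -0.0, -92.0]
force: [0.4, 0.8, 1.4]
opening: 0.0002
```

```bash
python3 snap.py 4
python3 - <<'E'
from h import *
s=load("top4.pkl")
P,f=fitsil(s,softmask(s),WL,np.array([.535,.003,-1.6]),(224,164,27,32))
print("wedge",P[:2],np.degrees(P[2]),f)
d=dotpx(s,(256,170,15,16));print("dot top",d,back(s,[d],.054))
E
```

```text
[0.53779 0.06169 0.00549] [ 1.7999e+02 -1.0000e-02 -9.2020e+01] [0.36 0.83 1.41] [ 0.436  0.058 -0.043]
wedge [ 0.53183913 -0.02159271] -90.72698775845465 20.43923568725586
dot top [263.24086957 177.64347826] [[ 0.53551566 -0.05534667  0.054     ]]
```

View pics/top4.png

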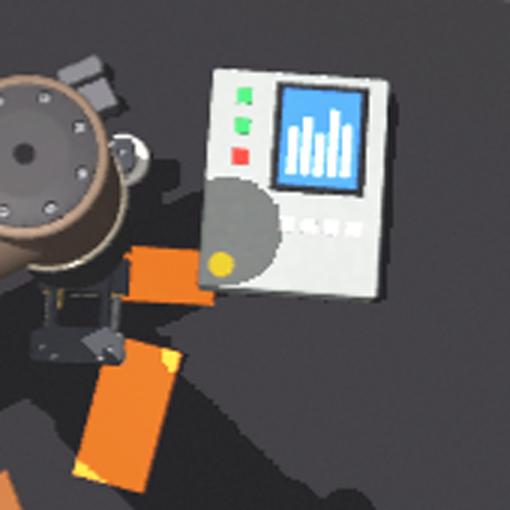

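View pics/scene4.png

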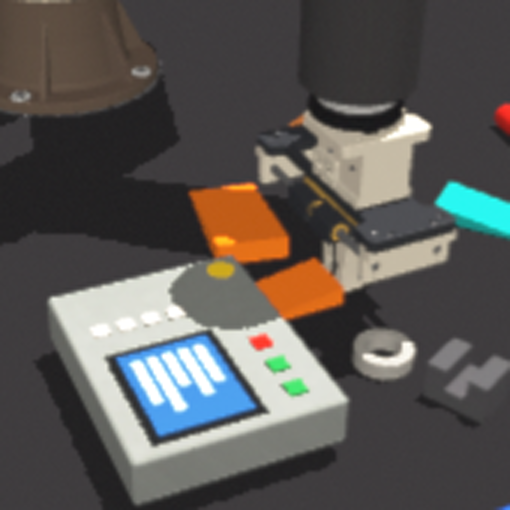

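```bash
cat >> h.py <<'E'
CL=[[sx*.1,sy*.08,z] for sx in(-1,1) for sy in(-1,1) for z in(.014,.054)]
CP=np.array([.6115,-.1195,np.radians(-3.2)])
def fitlat(s,m,yb,roi):
    """fit x at yback and yaw, back y known; excluding case silhouette"""
    x,y,w,h=roi; ok=(hullmask(s,place(CP,CL))<=0)[y:y+h,x:x+w]
    def f(q):
        a=q[1];P=[q[0]+.05*np.cos(a),yb+.05*np.sin(a),a]
        return (np.abs(hullmask(s,place(P,WL))[y:y+h,x:x+w]-m[y:y+h,x:x+w])*ok).sum()
    r=minimize(f,[.538,-1.6],method="Nelder-Mead",options=dict(initial_simplex=[[.538,-1.6],[.543,-1.6],[.538,-1.53]],xatol=1e-4,fatol=.05))
    a=r.x[1];t=(-.0554-yb)/np.sin(a)
    return r.x[0],np.degrees(a),"x at foot y",r.x[0]+t*np.cos(a),r.fun
E
python3 - <<'E'
from h import *
for n,yb,roi in(("top0",.0946,(202,164,51,32)),("top3",.0946,(212,164,40,32)),("top4",.052,(235,164,28,32)),("scene4",.052,(262,185,38,36)),("scene0",.0946,(264,185,50,36))):
    s=load(n+".pkl");print(n,fitlat(s,softmask(s),yb,roi))
s=load("top4.pkl");print(proj(s,[[.535,-.055,0],[.535,-.055,.054]]))
o=s["frame"][:,:,::-1].copy()
E
```

```text
top0 (np.float64(0.5364832763671876), np.float64(-91.36627557019574), 'x at foot y', np.float64(0.5329056971543136), np.float64(24.234375))
top3 (np.float64(0.5363268356323243), np.float64(-91.3142874487244), 'x at foot y', np.float64(0.5328854355162745), np.float64(10.887500762939453))
top4 (np.float64(0.5339974670410157), np.float64(-91.86259536434822), 'x at foot y', np.float64(0.5305048321234909), np.float64(5.964583396911621))
scene4 (np.float64(0.53313671875), np.float64(-90.06739871309433), 'x at foot y', np.float64(0.5330103809082486), np.float64(210.82431030273438))
scene0 (np.float64(0.5354700927734375), np.float64(-90.85979682587934), 'x at foot y', np.float64(0.5332189809695232), np.float64(182.2673797607422))
[[262.89900054 180.72093904]
 [263.10847347 177.83371096]]
```

The wedge lies about 3 mm off the foot's line and 1.3° off the console's axis, with its thin edge just at the case. I continue the push, gently from here.

Call:
{"method": "move_arm", "body": {
  "commands": [
    [0, 0.6, -0.04, 0, 0, 0, 0],
    [0, 1.2, -0.08, 0, 0, 0, 0],
    [0, 1.8, -0.12, 0, 0, 0, 0],
    [0, 2.3, -0.16, 0, 0, 0, 0],
    [0, 2.7, -0.19, 0, 0, 0, 0],
    [0, 3.0, -0.2, 0, 0, 0, 0],
    [0, 3.2, -0.21, 0, 0, 0, 0],
    [0, 3.4, -0.22, 0, 0, 0, 0]
  ]
}}

```text
clock: 9.45
tool_pos: [0.5389, 0.0282, 0.0056]
orientation: [-180.0, 0.0, -92.0]
force: [0.5, 0.2, -0.1]
opening: 0.0004
```

```bash
python3 snap.py 5
python3 - <<'E'
from h import *
s=load("top5.pkl")
d=dotpx(s,(256,170,15,16));print("dot top",d,back(s,[d],.054))
E
```

```text
[0.53891 0.02817 0.00559] [-180.    0.  -92.] [ 0.45  0.17 -0.11] [0.234 0.159 0.013]
dot top [263.23627519 177.64819319] [[ 0.53550284 -0.05533458  0.054     ]]
```

View pics/scene5.png

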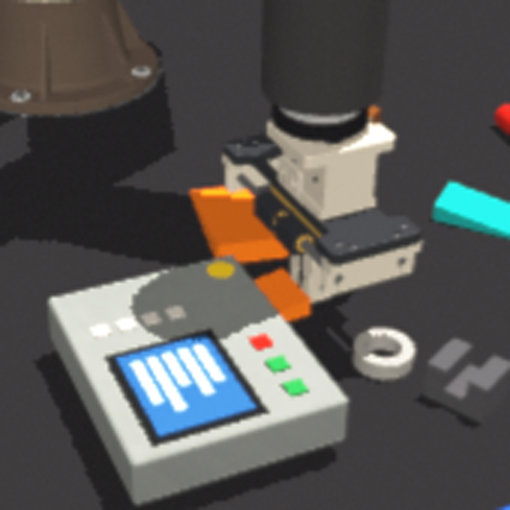

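Call:
{"method": "move_arm", "body": {
  "commands": [
    [0, 0.15, 0, 0, 0, 0, 0],
    [0, 0.3, -0.01, 0, 0, 0, 0],
    [0, 0.45, -0.02, 0, 0, 0, 0],
    [0, 0.6, -0.03, 0, 0, 0, 0],
    [0, 0.7, -0.03, 0, 0, 0, 0],
    [0, 0.8, -0.04, 0, 0, 0, 0],
    [0, 0.9, -0.05, 0, 0, 0, 0],
    [0, 1.0, -0.05, 0, 0, 0, 0]
  ]
}}

```text
clock: 10.55
tool_pos: [0.5391, 0.0182, 0.0056]
orientation: [-180.0, -0.0, -92.0]
force: [-0.3, 1.6, 1.2]
opening: 0.0005
```

```bash
cat > st.py <<'E'
from plant import sensors
x=sensors.get_obs();print(x['clock'],x['tool_pos'].round(5),x['force'].round(2),x['moment'].round(3))
E
python3 st.py
```

```text
10.55 [0.53907 0.01818 0.00557] [-0.26  1.59  1.18] [ 0.405  0.09  -0.032]
```

Call:
{"method": "move_arm", "body": {
  "commands": [
    [0, 0.05, 0, 0, 0, 0, 0],
    [0, 0.1, 0, 0, 0, 0, 0],
    [0, 0.15, 0, 0, 0, 0, 0],
    [0, 0.2, -0.01, 0, 0, 0, 0],
    [0, 0.25, -0.01, 0, 0, 0, 0],
    [0, 0.3, -0.01, 0, 0, 0, 0],
    [0, 0.35, -0.02, 0, 0, 0, 0],
    [0, 0.4, -0.02, 0, 0, 0, 0]
  ]
}}

```text
clock: 11.55
tool_pos: [0.5391, 0.0142, 0.0056]
orientation: [-180.0, 0.0, -92.0]
force: [-0.9, 1.3, 1.6]
opening: 0.0004
```

```bash
python3 st.py
```

```text
11.55 [0.53912 0.01419 0.00559] [-0.88  1.27  1.61] [ 0.464  0.09  -0.043]
```

Call:
{"method": "move_arm", "body": {
  "commands": [
    [0, 0.05, 0, 0, 0, 0, 0],
    [0, 0.1, 0, 0, 0, 0, 0],
    [0, 0.15, 0, 0, 0, 0, 0],
    [0, 0.2, 0, 0, 0, 0, 0],
    [0, 0.25, 0, 0, 0, 0, 0],
    [0, 0.3, -0.01, 0, 0, 0, 0],
    [0, 0.3, -0.01, 0, 0, 0, 0],
    [0, 0.3, -0.01, 0, 0, 0, 0]
  ]
}}

```text
clock: 12.55
tool_pos: [0.5391, 0.0112, 0.0055]
orientation: [180.0, -0.0, -92.0]
force: [0.8, 0.8, 0.6]
opening: 0.0005
```

```bash
python3 st.py
```

```text
12.55 [0.53908 0.01117 0.00554] [0.79 0.79 0.61] [ 0.318 -0.038  0.011]
```

Call:
{"method": "move_arm", "body": {
  "commands": [
    [0, 0.05, 0, 0, 0, 0, 0],
    [0, 0.1, 0, 0, 0, 0, 0],
    [0, 0.15, 0, 0, 0, 0, 0],
    [0, 0.2, 0, 0, 0, 0, 0],
    [0, 0.25, 0, 0, 0, 0, 0],
    [0, 0.3, -0.01, 0, 0, 0, 0],
    [0, 0.3, -0.01, 0, 0, 0, 0],
    [0, 0.3, -0.01, 0, 0, 0, 0]
  ]
}}

```text
clock: 13.55
tool_pos: [0.5391, 0.0082, 0.0055]
orientation: [180.0, 0.0, -92.0]
force: [-0.6, 1.7, 0.0]
opening: 0.0004
```

```bash
python3 st.py
```

```text
13.55 [0.53908 0.00825 0.00554] [-0.59  1.75  0.05] [ 0.91   0.108 -0.063]
```

Call:
{"method": "move_arm", "body": {
  "commands": [
    [0, 0.03, 0, 0, 0, 0, 0],
    [0, 0.06, 0, 0, 0, 0, 0],
    [0, 0.09, 0, 0, 0, 0, 0],
    [0, 0.12, 0, 0, 0, 0, 0],
    [0, 0.15, 0, 0, 0, 0, 0],
    [0, 0.15, 0, 0, 0, 0, 0],
    [0, 0.15, 0, 0, 0, 0, 0],
    [0, 0.15, 0, 0, 0, 0, 0]
  ]
}}

```text
clock: 14.55
tool_pos: [0.5391, 0.0067, 0.0056]
orientation: [-180.0, 0.0, -92.0]
force: [0.4, 2.8, -0.7]
opening: 0.0003
```

```bash
python3 st.py
```

```text
14.55 [0.53909 0.00675 0.00557] [ 0.42  2.81 -0.66] [ 1.27  -0.003 -0.079]
```

Call:
{"method": "move_arm", "body": {
  "commands": [
    [0, 0.02, 0, 0, 0, 0, 0],
    [0, 0.04, 0, 0, 0, 0, 0],
    [0, 0.06, 0, 0, 0, 0, 0],
    [0, 0.08, 0, 0, 0, 0, 0],
    [0, 0.1, 0, 0, 0, 0, 0],
    [0, 0.1, 0, 0, 0, 0, 0],
    [0, 0.1, 0, 0, 0, 0, 0],
    [0, 0.1, 0, 0, 0, 0, 0]
  ]
}}

```text
clock: 15.55
tool_pos: [0.539, 0.0057, 0.0056]
orientation: [-180.0, 0.0, -92.0]
force: [-0.0, 3.7, -1.8]
opening: 0.0005
```

```bash
python3 st.py; python3 snap.py 6;  python3 - <<'E'
from h import *
s=load("top6.pkl")
d=dotpx(s,(256,170,15,16));print("dot top",d,back(s,[d],.054))
E
```

```text
15.55 [0.53904 0.00571 0.00557] [-0.02  3.7  -1.77] [ 1.604 -0.014  0.01 ]
[0.53904 0.00571 0.00557] [-180.      0.    -92.01] [-0.02  3.7  -1.77] [ 1.604 -0.014  0.01 ]
dot top [263.38156319 177.61826578] [[ 0.53558781 -0.05572009  0.054     ]]
```

View pics/scene6.png

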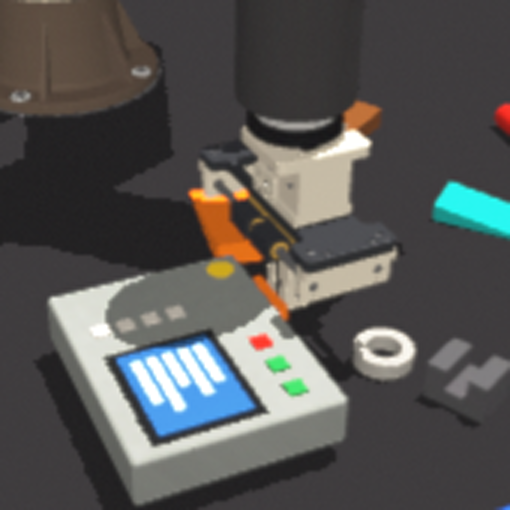

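Call:
{"method": "move_arm", "body": {
  "commands": [
    [0, -0.8, 0, 0, 0, 0, 0],
    [0, -1.0, 0, -3, 0, 0, 0],
    [0, -1.0, 0, -8, 0, 0, 0],
    [0, 2.5, 0.1, -8.5, 0, 0, 0],
    [0, 6.1, 0.2, -8, 0, 0, 0],
    [0, 6.1, 0.2, -6.2, 0, 0, 0],
    [0, 6.1, 0.2, -5.2, 0, 0, 0],
    [0, 6.1, 0.2, -5.0, 0, 0, 0]
  ]
}}

```text
clock: 16.65
tool_pos: [0.5343, -0.0551, 0.0549]
orientation: [179.9, -0.0, -92.0]
force: [-0.6, -0.7, 0.1]
opening: 0.0003
```

```bash
python3 snap.py 7
```

```text
[ 0.53431 -0.05511  0.05488] [ 1.799e+02 -4.000e-02 -9.198e+01] [-0.6  -0.66  0.07] [-0.007  0.072  0.066]
```

View pics/scene7.png

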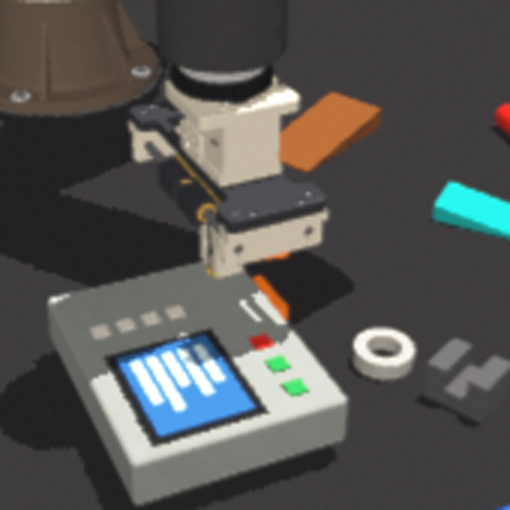

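View pics/top7.png

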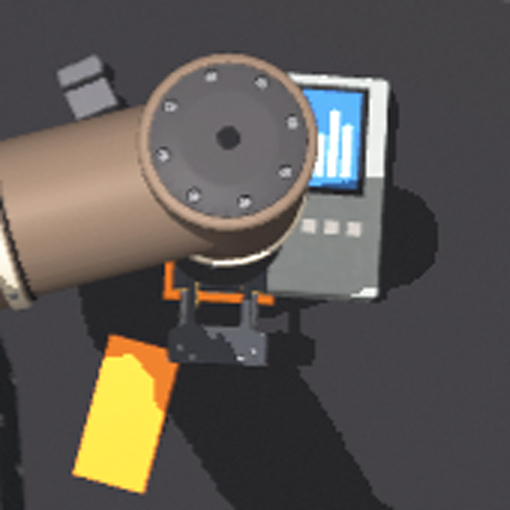

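The fingertips are over the dot at z about 0.055, and the wedge sits under the case edge. Now I press firmly, in small steps.

Call:
{"method": "move_arm", "body": {
  "commands": [
    [0, 0, 0, 0.05, 0, 0, 0],
    [0, 0, 0, 0.1, 0, 0, 0],
    [0, 0, 0, 0.15, 0, 0, 0],
    [0, 0, 0, 0.2, 0, 0, 0],
    [0, 0, 0, 0.22, 0, 0, 0],
    [0, 0, 0, 0.22, 0, 0, 0],
    [0, 0, 0, 0.22, 0, 0, 0],
    [0, 0, 0, 0.22, 0, 0, 0]
  ]
}}

```text
clock: 17.75
tool_pos: [0.535, -0.0551, 0.054]
orientation: [-180.0, 0.0, -92.0]
force: [-3.2, 1.8, 5.9]
opening: 0.0008
```

```bash
python3 st.py
```

```text
17.75 [ 0.53499 -0.05508  0.05395] [-3.15  1.77  5.89] [ 0.607  0.971 -0.015]
```

Call:
{"method": "move_arm", "body": {
  "commands": [
    [0, 0, 0, 0.03, 0, 0, 0],
    [0, 0, 0, 0.06, 0, 0, 0],
    [0, 0, 0, 0.08, 0, 0, 0],
    [0, 0, 0, 0.1, 0, 0, 0],
    [0, 0, 0, 0.1, 0, 0, 0],
    [0, 0, 0, 0.1, 0, 0, 0],
    [0, 0, 0, 0.1, 0, 0, 0],
    [0, 0, 0, 0.1, 0, 0, 0]
  ]
}}

```text
clock: 18.75
tool_pos: [0.535, -0.0551, 0.0537]
orientation: [-180.0, 0.0, -92.0]
force: [-5.6, 3.2, 14.8]
opening: 0.0005
```

```bash
python3 st.py
```

```text
18.75 [ 0.53504 -0.05505  0.05374] [-5.62  3.18 14.78] [ 1.005  2.172 -0.042]
```

Call:
{"method": "move_arm", "body": {
  "commands": [
    [0, 0, 0, -0.3, 0, 0, 0],
    [0, 0, 0, -2, 0, 0, 0],
    [0, 0, 0, -6, 0, 0, 0],
    [0, -2, -3, -10, 0, 0, 0],
    [0, -2, 3, -13, 0, 0, 0],
    [0, -2, 8.5, -14, 0, 0, 0],
    [0, -2, 12, -14, 0, 0, 0],
    [0, -2, 12, -14, 0, 0, 0]
  ]
}}

```text
clock: 19.75
tool_pos: [0.4136, -0.0311, 0.1929]
orientation: [-179.9, 0.1, -92.0]
force: [0.1, 0.3, 0.1]
opening: 0.0006
```

```bash
python3 snap.py 8
python3 - <<'E'
from h import *
for t in "0348":
    s=load(f"top{t}.pkl");s2=load(f"scene{t}.pkl")
    try:
        d=dotpx(s,(256,170,15,16));d2=dotpx(s2,(247,194,14,10));print(t,"dot",back(s,[d],.054)[0,:2].round(4),back(s2,[d2],.054)[0,:2].round(4))
    except Exception as e: print(e)
E
```

```text
[ 0.41363 -0.03112  0.19291] [-1.7992e+02  7.0000e-02 -9.1970e+01] [0.15 0.32 0.06] [ 0.024 -0.012 -0.023]
0 dot [ 0.5352 -0.055 ] [ 0.535  -0.0545]
3 dot [ 0.5356 -0.0554] [ 0.5352 -0.0545]
4 dot [ 0.5355 -0.0553] [ 0.5342 -0.0531]
8 dot [nan nan] [ 0.5349 -0.0545]h.py:30: RuntimeWarning: invalid value encountered in divide
  return np.array([(g[1]*wt).sum(),(g[0]*wt).sum()])/wt.sum()+[x,y]
```

View pics/scene8.png

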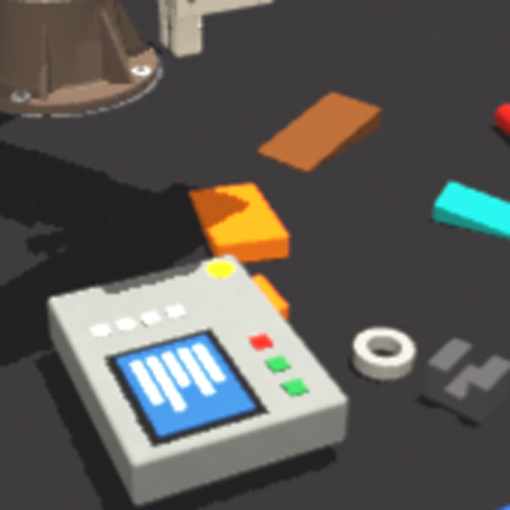

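View pics/top8.png

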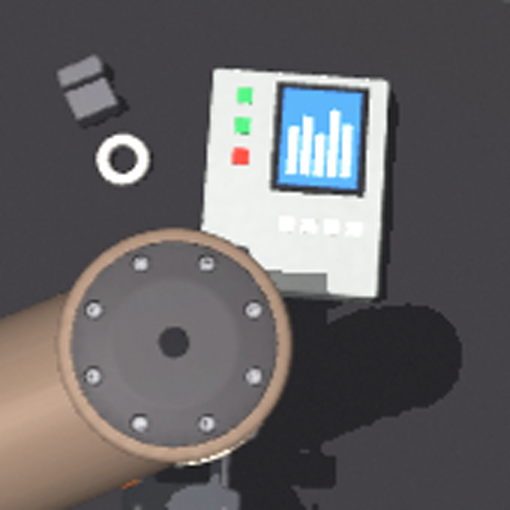

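Call:
{"method": "move_arm", "body": {
  "commands": [
    [0, 5, 0, -1, 0, 0, 0],
    [0, 10, 0, -2, 0, 0, 0],
    [0, 15, -1, -2, 0, 0, 0],
    [0, 20, -2, -2, 0, 0, 0],
    [0, 25, -3, -2, 0, 0, 0],
    [0, 29, -4, -2, 0, 0, 0],
    [0, 30, -4, -2, 0, 0, 0],
    [0, 30, -4, -2, 0, 0, 0]
  ]
}}

```text
clock: 20.85
tool_pos: [0.445, -0.3329, 0.2112]
orientation: [179.9, 0.0, -92.1]
force: [0.3, 0.1, -0.3]
opening: -0.0001
```

```bash
python3 snap.py 9
python3 - <<'E'
from h import *
s0,s=load("top0.pkl"),load("top9.pkl")
d=dotpx(s,(256,170,15,16));print("dot",back(s,[d],.054)[0])
for n,roi in(("top",(256,112,66,80)),("scene",(196,194,100,78))):
    a,b=load(n+"0.pkl"),load(n+"9.pkl");x,y,w,h=roi
    g=[cv2.cvtColor(q["frame"],cv2.COLOR_RGB2GRAY)[y:y+h,x:x+w].astype(np.float32) for q in(a,b)]
    W=np.eye(2,3,dtype=np.float32)
    try: cc,W=cv2.findTransformECC(g[0],g[1],W,cv2.MOTION_EUCLIDEAN,(3,200,1e-6));print(n,cc,W)
    except Exception as e:print(e)
for yb in(-.006,-.004,-.002,0,.002):print(yb,fitlat(s,softmask(s),yb,(236,164,30,32)))
E
```

```text
[ 0.44503 -0.3329   0.21121] [ 1.7989e+02  3.0000e-02 -9.2110e+01] [ 0.29  0.1  -0.31] [0.108 0.094 0.03 ]
dot [ 0.53594865 -0.05485311  0.054     ]
top 0.4559873855599751 [[ 0.9999456  -0.01043392  0.20895691]
 [ 0.01043392  0.9999456  -0.25220954]]
scene 0.9269830226886223 [[ 0.99999887  0.00149054 -0.38045517]
 [-0.00149054  0.99999887  0.2525485 ]]
-0.006 (np.float64(0.5365566711425781), np.float64(-93.98893707184858), 'x at foot y', np.float64(0.5331118715189767), np.float64(18.655902862548828))
-0.004 (np.float64(0.5361531715393069), np.float64(-93.38385225252254), 'x at foot y', np.float64(0.5331139858801399), np.float64(7.012846946716309))
-0.002 (np.float64(0.5355292968750001), np.float64(-91.36774433407486), 'x at foot y', np.float64(0.5342543089992012), np.float64(15.910069465637207))
0 (np.float64(0.5364353637695314), np.float64(-93.08203657498724), 'x at foot y', np.float64(0.5334524267275059), np.float64(28.976388931274414))
0.002 (np.float64(0.5366670327186586), np.float64(-93.35743553968105), 'x at foot y', np.float64(0.5332996348724036), np.float64(42.857635498046875))
```

View pics/top9.png

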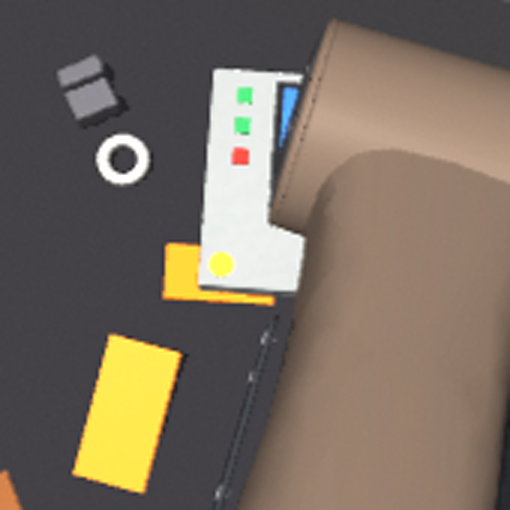

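```bash
python3 -c "
from plant import job
print(job.close_job())"
```

```text
the job is handed in; nothing more can be done
None
```

The console no longer rocks. The small orange wedge is snug under the short foot, and I handed the job in at about 21 s with the arm clear.

- **First press:** pushing on the yellow dot dipped the corner about 8 mm at 1–2 N until the foot landed.
- **Wedge:** I pushed it by its back face with shut fingertips. It slid at about 1 N, and I stopped when resistance reached 3.7 N, rising about 1 N per mm.
- **Second press:** at 14.8 N the dot stayed at z = 53.7 mm, against 54.0 mm at 5.9 N. So there was no rocking, and the height matches a level console.
- **Final pictures:** the wedge's centre line is about 2 mm off the foot and within about 1° of square to the console. The dot moved less than 1 mm by both cameras, and the larger orange wedge, the ring and the V-block look where they were.

One check failed: comparing the console in the top view before and after gave a poor match (0.46), because the arm hid part of the case. The same check in the scene view matched well (0.93), with a shift of under half a pixel.

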